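# Add four clicks of mixing time on the tube mixer and start it

## Robot

A 6-joint arm with a two-finger parallel gripper is mounted at the origin on the work surface. World frame = base frame: x ahead of the robot, y to its left, z up, the work surface at z = 0. Lengths are in m, angles in rad, forces in N, time in s.
With the tool pointing down it reaches from about 0.375 to 0.9 m from the base axis. Payload 3.1 kg.
Tool frame: the origin (TCP) lies midway between the tips of the shut fingers; the grasp point (between the pads) lies 19 mm behind it; z points along the fingers, y is the direction in which the jaws open and shut (so a half turn about z gives the same grasp; the last joint's range is limited). The gripper opens to 87 mm and grips with 3 to 60 N. Pads are 19 mm wide; open, the fingers measure 117 mm over their backs; the gripper's body (75 mm by 190 mm) begins 51 mm behind the grasp point.
Start: joints at [-1.472, 0.527, 1.433, -0, 1.181, -0.178], TCP at [0.171, -0.601, 0.223] pointing down, gripper open.
Joint ranges: [-3.08, 3.08], [-0.75, 2.2], [0.22, 2.44], [-1.43, 4.57], [0, 2.65], [-2.85, 2.85]. Speed limits (rad/s): [2.79, 2.79, 3.14, 3.14, 3.14, 3.14].

## Interface

Orientations are given as a unit quaternion [x, y, z, w].
In Python, from rig import robot gives the robot as it stands.
- The arm moves only by the tool move_arm, never from a script. Its argument "rows" is one flat list of numbers, 7 for each row, row after row: the shift along the world's x, y, z in mm, then the turn, a rotation vector about the world's x, y, z in rad, then the closure, from 0 (fully open) to 1 (shut). A call has 1 to 12 rows; each row shifts and turns the commanded pose from where the row before left it; what a row does not reach is not made up. A row lasts 1/10 s, in which the tool goes at most 50 mm and 8.59 degrees, less where a joint would pass 70% of its speed; a pose out of reach is approached as far as the arm can. A call with a gripper value outside its range is refused whole. The fingers move at their own pace and stop on an object; "grip_force" is the grip in N (left out, the last holds). Time passes only in rows, so rows that do not move let the fingers close. It gives the time, the measured TCP pose, the force and the opening at its end, in the units of the state.
- robot.get_obs(): the state, without advancing time (a new reading comes with each control period).
- robot.camera(name): name is "side" or "top" or "wrist"; returns a dict with "color" (400x640x3 uint8, red, green, blue), "z_map" (400x640 float32, m along the optical axis (not along the pixel's ray), 0 where there is no reading), "camera_matrix" (3x3 intrinsics, pixels), "R" (3x3) and "t" (3): a world point X has camera coordinates R X + t; the wrist camera has in their place "tool_from_camera" (4x4, takes a point from camera to tool coordinates, whose origin is the TCP and whose axes are the flange's). Camera axes: x right, y down, z forward; pixel columns grow to the right and rows downward; lengths in m; the calibration is good to about 2 mm. A picture is of the moment at which its call begins: read the wrist's pose just before it.
- robot.hand_in(): hands the job in, once; it reports no verdict.
Trained networks look in the newest picture that a camera, given by its name, has taken for a name from the list of things; names that differ only in an ending like _2 or _b are one class to them, and where a whole thing is asked for, a point or a joint stands for the part that bears it (a point fixed in the world has none). Each returns a list of dicts, best first, with "conf" (0 to 1); they miss things now and then, are a little off and sometimes report something else, mostly with a low value. They report only what shows in the picture. A call takes as long as a camera call.
- robot.search_frame(camera, thing): "at" ([column, row] in pixels, amid what is visible of it).
- robot.spot_point(camera, thing): "at" ([column, row] in pixels: a listed point, or the origin of a listed thing).
The state is a dict: "time": time; "q": joint angles; "joint_velocities": joint speeds; "joint_torque": joint torques, N m; "position": TCP position; "tool_rot": TCP orientation; "ft_force": force on the tool from outside, world axes, zero at the start; "moment": the same for the moment, N m; "grip_width": finger opening in m.
Only numpy, scipy, OpenCV 4.12 (cv2) and the standard library are available. Lean on these libraries where they do the work, as an engineer would, in place of code of your own. Each camera call takes 0.05 s, during which the arm holds its last target.

## Task

On the tube mixer, push the fin of the large click-stop dial round with a fingertip, exactly four clicks clockwise (seen from above) from where it now stands, and let it rest in that click; then press the round start key right down and let it come up. Only push: do not pinch the fin, do not press the start key before the dial is set, leave the small dial as it is, and do not lift, shift or knock over anything else on the bench.

Things in the scene. Friction and masses are not known exactly. Their poses are not given: they have to be found in the camera images.
- mixer: Tube mixer: white box 260 x 340 mm fixed to the bench; flat grey deck, 60 mm high, with the controls; at its back a steel cradle of tubes up to 100 mm high. Origin on the bench under it (box spans x -120..140, y -170..170 mm); x to its back, away from the robot, y to its left, z up. In mm: large dial axis at x -50, y 80; small dial x 5, y -120; start key x -75, y -75.
- dial_axis (a point): On the large dial's upright axis, at the top face of its disc (70 mm above the bench; disc 76 mm across, 10 thick). Axes as the mixer's; does not turn. The disc carries one upright radial fin, 12 mm thick, from 12 mm behind the axis to 34 mm out: a grey 4 mm core 25 mm high between two black cheeks 21 mm high. Deck clear for 70 mm round the axis; one tick mark per click, longer clockwise.
- fin_tip (a point): Top of the outer end of the fin, on its mid-plane, 34 mm from the dial axis and 25 mm above the disc; it turns with the dial. The fin points from the axis to this point.
- dial (a joint): Angle of the large dial, rad: 0 with the fin to the mixer's left (+y), growing clockwise from above. Rests by itself only at clicks 0.419 rad (24 deg) apart, 0 to 2.93 (eight places, stops at the ends); starts at one of the first three. Resists by up to about 0.13 N m (4 to 6 N at the fin's outer half); past half a click it snaps on by itself, short of half it springs back.
- start_top (a point): Centre of the top of the round black start key, 30 mm across, at the right front of the deck, 78 mm above the bench when up; its grey housing is 48 mm across and its rim 10 mm lower.
- start (a joint): Travel of the start key, m: 0 up, 0.006 fully down (1.5 N to begin, 5 N at the bottom); springs back up.
- deck_cup: Small loose lidded cup, 38 mm across, 45 mm high, standing on the mixer's deck between the controls. Origin under its centre.
- specimen_jar: Loose jar with blue lid, 62 mm across, 75 mm high, left of the mixer's front. Origin under its centre.
- marker: Loose marker pen, 128 mm long, 15 mm high, lying in front of the mixer. Origin under its middle.
- tube_rack: Loose white rack of capped tubes, 75 x 170 mm, 103 mm high, at the side of the bench. Origin under its centre.
- clear_box: Loose clear lidded box, 136 x 196 mm, 51 mm high, at the side of the bench. Origin under its centre.
- wash_bottle: Loose white bottle, 70 mm across, 170 mm high, at the side of the bench. Origin under its centre.
- tip_tray: Loose grey open tray, 90 x 130 mm, 50 mm high, at the side of the bench. Origin under its centre.
- speed_mark (a point): White mark on the rim of the small plain round dial (34 mm across, 16 mm high) at the right of the deck; the mark is 15 mm from that dial's axis. To be left alone.
- fin_rear (a point): Point on the outer face of the fin's black cheek on its anticlockwise side: push here to turn the dial clockwise. It lies 24 mm out from the axis, half-way up the cheek, 10.5 mm above the disc, and turns with the dial; its y axis points outwards along the fin, x in the clockwise direction, square to the face.
- fin_lead (a point): The same point on the fin's clockwise side. Pressing both cheeks at the same time counts as pinching.

How it is judged:
By the outcome, as a careful person would: the job done as asked, in the order asked, and still so for the second after the job is handed in, with the robot touching nothing.
It also fails if it takes over 42 s, if anything falls off the work surface, if the arm or the gripper's body presses on something with over 40 N, if the wrist force passes 120 N, or if a joint passes its speed limit or range.

## Working session

There is one attempt and no reset: what is moved stays moved. The work goes in short steps, Python scripts to look and compute and a tool call to move; the robot and the scene stay as the last step left them, time stands still between calls to the robot, and variables do not carry over. Pictures are saved under pics/ and viewed, and the job is handed in when it is done.

Besides the shell and the picture viewer there is one more tool, called after "Request:" as name(argument=value, ...), one argument or row to a line, values as JSON. move_arm: Moves the arm, as the interface text tells. Its arguments: {"type":"object","properties":{"rows":{"type":"array","items":{"type":"number"}},"grip_force":{"type":"number"}},"required":["rows"]}

```bash
mkdir -p pics; ls
cat > h.py <<'E'
import numpy as np, cv2
from rig import robot
def snap(n,f):
    c=robot.camera(n); cv2.imwrite('pics/'+f,cv2.cvtColor(c['color'],cv2.COLOR_RGB2BGR)); return c
def world(c,u,v,z=None):
    K=c['camera_matrix'];R=c['R'];t=np.array(c['t'])
    d=R.T@np.linalg.inv(K)@np.array([u,v,1.]); o=-R.T@t
    if z is not None: return o+d*(z-o[2])/d[2]
    return o+d*c['z_map'][int(round(v)),int(round(u))]
E
python3 - <<'E'
from h import *
print(robot.get_obs())
for n in ['top','side']:
    c=snap(n,n+'1.png'); print(n,-c['R'].T@c['t'])
    for th in ['mixer','dial_axis','fin_tip','start_top','fin_rear','fin_lead','deck_cup','speed_mark','specimen_jar','marker']:
        r=robot.spot_point(n,th)[:2]
        for d in r: print(th,round(d['conf'],2),np.round(d['at'],1),np.round(world(c,*d['at']),3))
E
```

```text
pics
{'time': 0.0, 'q': array([-1.47146010e+00,  5.28470162e-01,  1.43388287e+00, -1.69301836e-05,
        1.18137401e+00, -1.78482754e-01]), 'joint_velocities': array([ 0.0005155 ,  0.00092354, -0.00086524,  0.0015963 , -0.00040738,
       -0.00177961]), 'joint_torque': array([-8.15218173e-04, -4.40042782e+01, -1.76596177e+01,  6.33046310e-02,
        5.81746758e-02, -1.67866492e-04]), 'position': array([ 0.17137354, -0.60029977,  0.22157535]), 'tool_rot': array([ 9.90366570e-01,  1.38466306e-01,  3.43997695e-05, -1.06667270e-03]), 'ft_force': array([-0.3255599 ,  0.03595181,  0.41204892]), 'moment': array([0.05975513, 0.04623326, 0.01169251]), 'grip_width': 0.0866024912958306}
top [0.39376819 0.02064964 1.70901947]
mixer 0.73 [307.9 198.2] [0.538 0.046 0.059]
mixer 0.25 [270.4 205.2] [0.394 0.021 1.709]
dial_axis 0.59 [279.9 208.4] [0.503 0.135 0.089]
fin_tip 0.92 [266.6 206.9] [0.511 0.181 0.055]
fin_tip 0.27 [311.7 200.9] [0.525 0.033 0.109]
start_top 0.55 [326.9 222.1] [0.394 0.021 1.709]
fin_rear 0.95 [273.  206.2] [0.51  0.157 0.096]
fin_lead 0.59 [270.7 205.4] [0.513 0.164 0.
[... 175 characters left out ...]
251.2] [0.365 0.086 0.016]
speed_mark 0.57 [338. 198.] [ 0.538 -0.053  0.055]
specimen_jar 0.67 [238.7 205.2] [0.516 0.269 0.073]
marker 0.44 [292.7 248.6] [0.374 0.098 0.016]
side [0.07828445 0.90304705 1.08240705]
mixer 0.95 [308.5 243.2] [0.503 0.111 0.068]
dial_axis 0.89 [304.3 247.8] [0.5   0.142 0.082]
fin_tip 0.96 [293.1 250.5] [0.528 0.153 0.068]
start_top 0.6 [344.6 220.7] [ 0.447 -0.003  0.077]
fin_rear 0.6 [296.2 254.5] [0.51  0.17  0.079]
fin_lead 0.6 [294.9 254.2] [0.514 0.168 0.076]
deck_cup 0.57 [309.9 219.4] [0.535 0.042 0.083]
speed_mark 0.55 [331.2 200.1] [ 0.52  -0.068  0.071]
specimen_jar 0.63 [268.2 304.2] [0.519 0.307 0.022]
marker 0.71 [356.  270.5] [0.364 0.1   0.015]
```

Run:
```python
import cv2
a=cv2.imread('pics/top1.png'); cv2.imwrite('pics/top1c.png',cv2.resize(a[150:280,200:400],None,fx=4,fy=4,interpolation=cv2.INTER_CUBIC))
a=cv2.imread('pics/side1.png'); cv2.imwrite('pics/side1c.png',cv2.resize(a[170:320,220:420],None,fx=4,fy=4,interpolation=cv2.INTER_CUBIC))
```

```text
(no output)
```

View pics/top1.png

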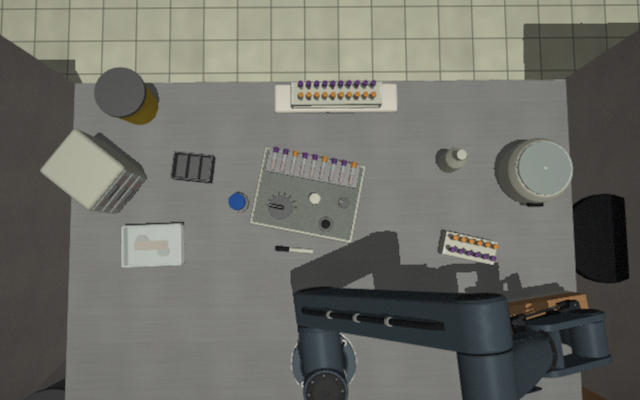

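View pics/top1c.png

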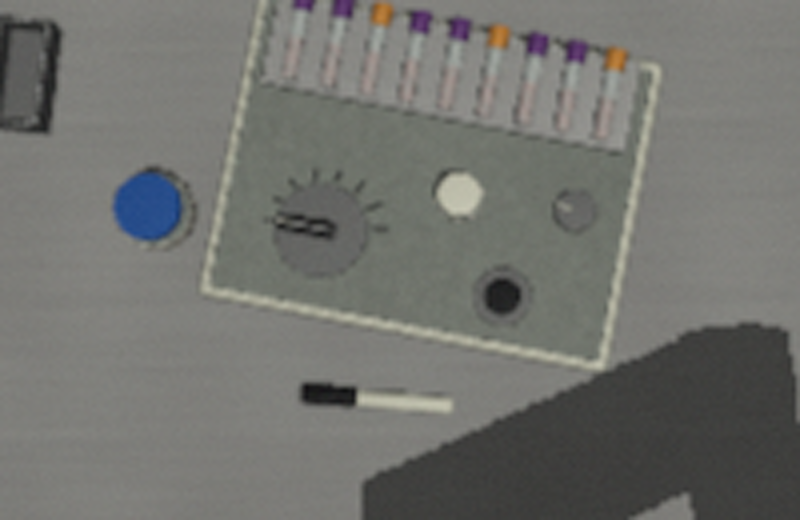

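View pics/side1c.png

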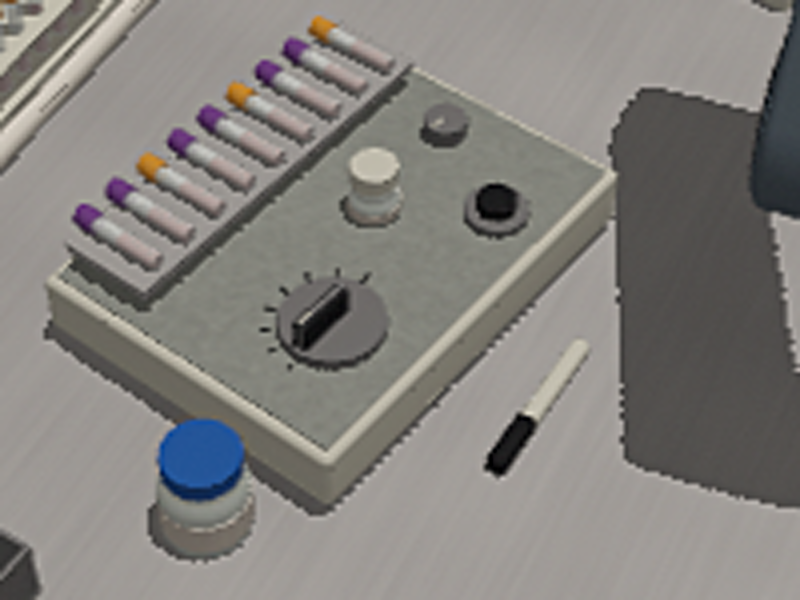

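The top view shows the mixer rotated clockwise by about 10°. The fin is near (272,206) and points roughly left, the key is at (325,224), and the cup at (314,198) stands between them. I'll measure the mixer pose and the fin angle next.

Run:
```python
from h import *
c=snap('top','top2.png')
P=lambda u,v,z: world(c,u/4+200,v/4+150,z)
FL=P(205,291,.06);FR=P(604,367,.06);BR=P(658,66,.06)
print(FL,FR,BR,np.linalg.norm(FL-FR),np.linalg.norm(BR-FR))
yv=FL-FR;yaw=np.arctan2(yv[1],yv[0])-np.pi/2
xv=BR-FR;print(np.degrees(yaw),np.degrees(np.arctan2(xv[1],xv[0])))
for yw in [yaw]:
    x=np.array([np.cos(yw),np.sin(yw)]);y=np.array([-x[1],x[0]])
    o=(FL[:2]+BR[:2])/2-x*.01
    print('origin',o); M=np.c_[x,y]
    for n,xy in dict(dial=(-.05,.08),key=(-.075,-.075),small=(.005,-.12)).items(): print(n,o+M@np.array(xy))
print('key px',P(502,296,.078),'dial disc center px',P(320,229,.07),'small',P(575,211,.076), 'cup',P(459,193,.105),'jar',P(148,206,.075))
print('fin', P(278,222,.095),P(334,231,.095))
v=P(278,222,.095)-P(334,231,.095);print(np.degrees(np.arctan2(v[1],v[0])))
# point cloud of fin
K=c['camera_matrix'];print(K[0,0])
vv,uu=np.mgrid[195:220,262:295];z=c['z_map'][vv,uu]
pts=np.array([world(c,u,v) for u,v in zip(uu.ravel(),vv.ravel())])
f=pts[(pts[:,2]>.082)&(pts[:,2]<.1)];print(len(f),f.mean(0))
w,V=np.linalg.eigh(np.cov(f[:,:2].T));print(np.degrees(np.arctan2(V[1,1],V[0,1])),np.sqrt(w))
```

```text
[0.45937097 0.23039852 0.06      ] [ 0.39492393 -0.09304554  0.06      ] [ 0.64085609 -0.14091672  0.06      ] 0.3298021850523061 0.2505479541870548
-11.268746734162923 -11.014996612611883
origin [0.54030632 0.04669501]
dial [0.50690314 0.13492328]
key [ 0.45209637 -0.01220325]
small [ 0.52176058 -0.07196861]
key px [ 0.45254769 -0.01055834  0.078     ] dial disc center px [0.50836659 0.13616361 0.07      ] small [ 0.52076339 -0.07028753  0.076     ] cup [0.53362997 0.02328692 0.105     ] jar [0.52783036 0.27464935 0.075     ]
fin [0.51250258 0.16787663 0.095     ] [0.50492418 0.12324501 0.095     ]
80.36315577935065
506.84056326908274
55 [0.50934605 0.14870096 0.09086591]
78.68258573308175 [0.00368272 0.01307568]
```

Request:
move_arm(
  rows=[17,42,5,0,0,0.06,1,17,42,5,0,0,0.06,1,17,42,5,0,0,0.06,1,17,42,5,0,0,0.06,1,17,42,5,0,0,0.06,1,17,42,5,0,0,0.06,1,17,42,5,0,0,0.06,1,17,42,5,0,0,0.06,1,17,42,5,0,0,0.06,1,17,42,5,0,0,0.06,1,17,42,0,0,0,0.06,1,17,42,0,0,0,0.06,1],
  grip_force=10,
)

```text
time: 2.35
position: [0.3761, -0.0955, 0.2732]
tool_rot: [0.878, 0.479, 0.001, 0.001]
ft_force: [1.2, -0.2, -0.0]
grip_width: 0.0032
```

Request:
move_arm(
  rows=[17,42,0,0,0,0.06,1,17,42,0,0,0,0.06,1,17,42,0,0,0,0.06,1,17,42,0,0,0,0.06,1,17,42,0,0,0,0.06,1,17,42,0,0,0,0.06,1,0,0,0,0,0,0,1,0,0,0,0,0,0,1],
)

```text
time: 3.15
position: [0.4772, 0.1558, 0.2723]
tool_rot: [0.778, 0.629, -0.0, 0.0]
ft_force: [0.3, -0.9, 0.0]
grip_width: 0.0004
```

```bash
cat >> h.py <<'E'
from scipy.spatial.transform import Rotation as Ro
def yang(o): 
    m=Ro.from_quat(o['tool_rot']).as_matrix(); return np.degrees(np.arctan2(m[1,1],m[0,1])), m[:,2]
def wrist(f):
    o=robot.get_obs(); c=snap('wrist',f); m=Ro.from_quat(o['tool_rot']).as_matrix()
    T=np.eye(4);T[:3,:3]=m;T[:3,3]=o['position'];W=T@c['tool_from_camera'];Wi=np.linalg.inv(W)
    c['R']=Wi[:3,:3];c['t']=Wi[:3,3];return o,c
E
python3 - <<'E'
from h import *
o,c=wrist('w1.png');print(o['time'],o['position'],yang(o),o['grip_width'],o['q'])
for th in ['dial_axis','fin_tip','fin_rear','fin_lead','start_top','speed_mark','deck_cup']:
    for d in robot.spot_point('wrist',th)[:2]: print(th,round(d['conf'],2),np.round(d['at'],1),np.round(world(c,*d['at']),3))
E
```

```text
3.15 [0.47717672 0.15578253 0.2723297 ] (np.float64(-12.069572558387582), array([-5.98108075e-04, -5.15140966e-04, -9.99999688e-01])) 0.0004078429243103131 [ 9.28684119e-02  3.00104039e-01  1.67227369e+00 -4.96858861e-04
  1.16985827e+00  3.03716105e-01]
dial_axis 0.72 [345.5 196.4] [0.508 0.138 0.094]
fin_tip 0.68 [347.9 168.6] [0.517 0.17  0.094]
fin_rear 0.83 [340.7 174.3] [0.508 0.164 0.085]
fin_lead 0.74 [347.  173.5] [0.515 0.165 0.094]
start_top 0.35 [334.7  82.7] [0.522 0.268 0.075]
```

View pics/w1.png

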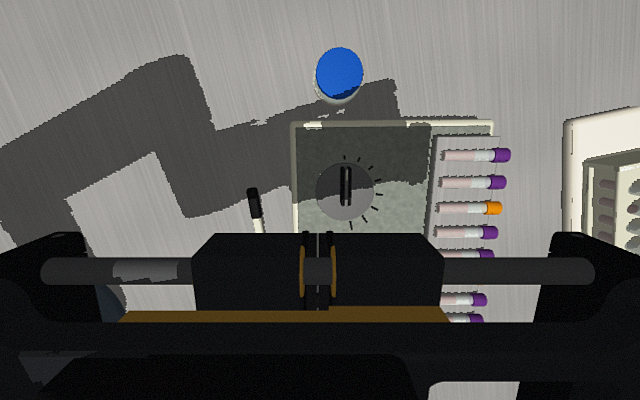

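Run:
```python
from h import *
a=cv2.imread('pics/w1.png'); cv2.imwrite('pics/w1c.png',cv2.resize(a[140:235,290:410],None,fx=6,fy=6,interpolation=cv2.INTER_CUBIC))
```

```text
(no output)
```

View pics/w1c.png

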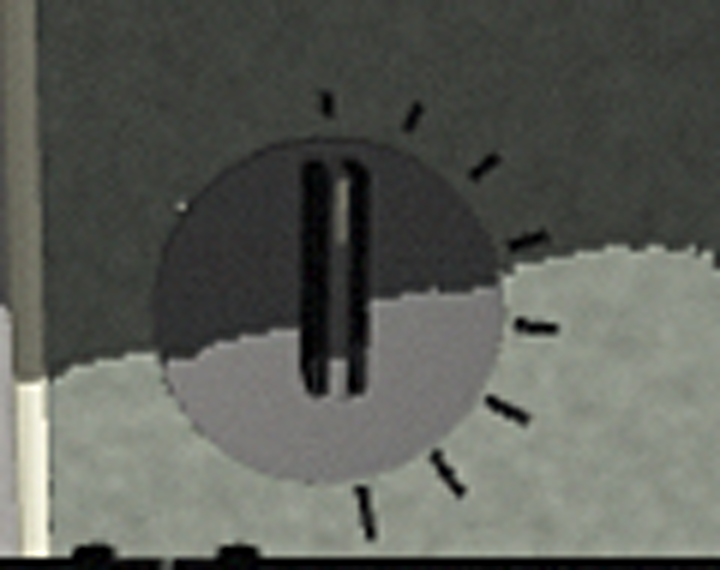

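Run:
```python
from h import *
o,c=wrist('w2.png')
P=lambda u,v,z: world(c,(u-2.5)/6+290,(v-2.5)/6+140,z)
print('disc',P(327,310,.07), 'top',c['z_map'][185:198:4,325:335:4])
a,b=P(335,160,.091),P(333,393,.091);print('fin ends',a,b,np.degrees(np.arctan2(*(a-b)[1::-1])), 'mid x',)
pts=np.array([P(*t,.06) for t in [(328,104),(414,117),(485,166),(527,240),(535,327),(508,410),(448,473),(366,512)]])
print(np.degrees(np.arctan2(pts[:,1]-P(327,310,.06)[1],pts[:,0]-P(327,310,.06)[0])))
```

```text
disc [0.50936402 0.13733669 0.07      ] top [[0.37249666 0.36923006 0.36961108]
 [0.37281176 0.3719723  0.3734914 ]
 [0.37519172 0.37299004 0.37411442]
 [0.3747979  0.3757866  0.3755985 ]]
fin ends [0.51574403 0.17162178 0.091     ] [0.50629349 0.1249639  0.091     ] 78.54966984922882 mid x
[ 78.70167932  54.97487606  31.23800181   7.46110224 -17.1572771
 -41.52932358 -65.53144921 -90.3879968 ]
```

Request:
move_arm(
  rows=[3,11,-40,0,0,0.01,1,0,0,-40,0,0,0,1,0,0,-40,0,0,0,1,0,0,-40,0,0,0,1,0,0,-20,0,0,0,1,0,0,-12,0,0,0,1,0,0,0,0,0,0,1,0,0,0,0,0,0,1],
)

```text
time: 4.4
position: [0.4813, 0.166, 0.0813]
tool_rot: [0.775, 0.632, 0.001, 0.0]
ft_force: [0.1, 0.0, -0.0]
grip_width: -0.0001
```

Run:
```python
from h import *
o,c=wrist('w3.png');print(o['time'],o['position'],yang(o),o['ft_force'])
s=snap('side','s3.png')
a=cv2.imread('pics/s3.png'); a=cv2.resize(a[170:320,220:420],None,fx=3,fy=3,interpolation=cv2.INTER_CUBIC)
b=cv2.imread('pics/w3.png'); cv2.imwrite('pics/c3.png',a)
```

```text
4.4 [0.48128288 0.16598139 0.0812535 ] (np.float64(-11.647633325785925), array([ 1.57558815e-03,  2.03592436e-04, -9.99998738e-01])) [ 0.12042641  0.03797981 -0.00270396]
```

View pics/c3.png

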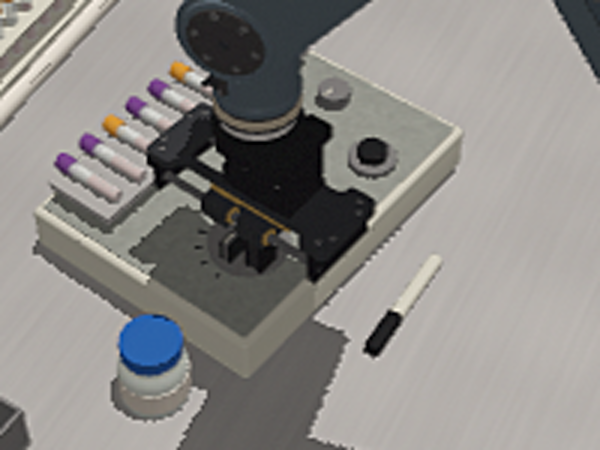

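View pics/w3.png

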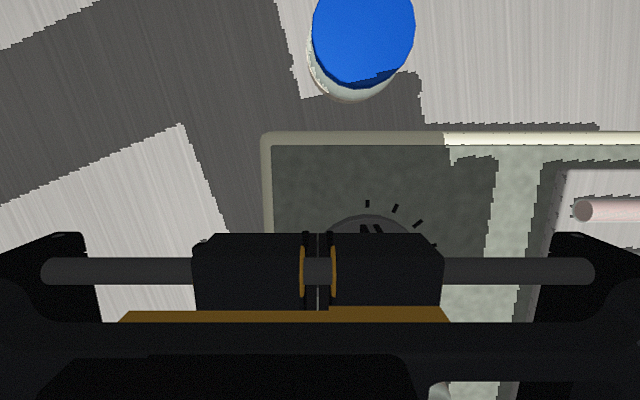

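Request:
move_arm(
  rows=[4,-1,0,0,0,0,1,3,0,0,0,0,0,1,2,0,0,0,0,0,1,1,0,0,0,0,0,1,0,0,0,0,0,0,1],
)

```text
time: 5.0
position: [0.4907, 0.165, 0.0806]
tool_rot: [0.775, 0.632, 0.0, 0.0]
ft_force: [-0.5, -0.6, 0.2]
grip_width: 0.0004
```

Request:
move_arm(
  rows=[1,0,0,0,0,0,1,1,0,0,0,0,0,1,0,0,0,0,0,0,1],
)

```text
time: 5.3
position: [0.4925, 0.165, 0.0805]
tool_rot: [0.775, 0.632, 0.0, 0.0]
ft_force: [-0.5, -0.2, 0.2]
grip_width: 0.0005
```

Request:
move_arm(
  rows=[1,0,0,0,0,0,1,1,0,0,0,0,0,1,0,0,0,0,0,0,1],
)

```text
time: 5.6
position: [0.4947, 0.165, 0.0806]
tool_rot: [0.775, 0.632, 0.0, 0.0]
ft_force: [-0.7, 1.0, 0.1]
grip_width: 0.0005
```

Request:
move_arm(
  rows=[1,0,0,0,0,0,1,1,0,0,0,0,0,1,0,0,0,0,0,0,1],
)

```text
time: 5.9
position: [0.4966, 0.165, 0.0806]
tool_rot: [0.775, 0.632, 0.0, 0.0]
ft_force: [0.4, -0.5, 0.1]
grip_width: 0.0001
```

Request:
move_arm(
  rows=[1,0,0,0,0,0,1,1,0,0,0,0,0,1,0,0,0,0,0,0,1],
)

```text
time: 6.2
position: [0.4987, 0.165, 0.0806]
tool_rot: [0.775, 0.632, 0.0, 0.0]
ft_force: [-0.4, -0.6, 0.6]
grip_width: 0.0006
```

Run:
```python
from h import *
o,c=wrist('w4.png')
s=snap('side','s4.png')
a=cv2.imread('pics/s4.png'); a=cv2.resize(a[220:280,270:340],None,fx=6,fy=6,interpolation=cv2.INTER_CUBIC)
b=cv2.imread('pics/w4.png');b=cv2.resize(b[180:250,300:440],None,fx=5,fy=5,interpolation=cv2.INTER_CUBIC)
h=np.zeros((360+350,700,3),np.uint8)[:600*10];h[:360,:420]=a;h[360:]=b
cv2.imwrite('pics/c4.png',cv2.resize(h,None,fx=.84,fy=.84))
print(o['ft_force'])
```

```text
[-0.40461596 -0.5710384   0.60944356]
```

View pics/c4.png

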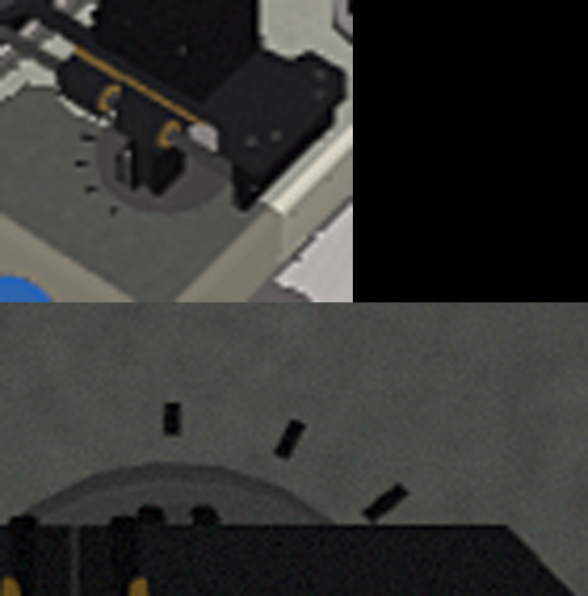

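Request:
move_arm(
  rows=[1,0,0,0,0,0,1,0,0,0,0,0,0,1],
)

```text
time: 6.5
position: [0.4989, 0.165, 0.0805]
tool_rot: [0.775, 0.632, -0.001, -0.0]
ft_force: [-0.2, -0.7, 0.6]
grip_width: 0.0007
```

Request:
move_arm(
  rows=[1,0,0,0,0,0,1,0,0,0,0,0,0,1],
)

```text
time: 6.7
position: [0.4991, 0.165, 0.0804]
tool_rot: [0.775, 0.632, -0.001, -0.001]
ft_force: [-3.9, 1.1, 3.3]
grip_width: 0.0004
```

Request:
move_arm(
  rows=[1,0,0,0,0,0,1,0,0,0,0,0,0,1],
)

```text
time: 6.9
position: [0.4992, 0.165, 0.0804]
tool_rot: [0.775, 0.632, -0.002, -0.001]
ft_force: [-4.6, 1.4, 3.9]
grip_width: 0.0006
```

Request:
move_arm(
  rows=[0,0,2,0,0,0,1,0,0,0,0,0,0,1],
)

```text
time: 7.1
position: [0.4992, 0.165, 0.0819]
tool_rot: [0.775, 0.632, -0.002, -0.001]
ft_force: [-4.9, 0.8, -0.3]
grip_width: 0.0007
```

Run:
```python
from h import *
o,c=wrist('w5.png');print(o['position'],yang(o),o['ft_force'],o['moment'])
b=cv2.imread('pics/w5.png');cv2.imwrite('pics/c5.png',cv2.resize(b[180:250,300:440],None,fx=5,fy=5,interpolation=cv2.INTER_CUBIC))
```

```text
[0.49918729 0.16496997 0.08193072] (np.float64(-11.6366293189883), array([-4.76390089e-03, -2.17701891e-04, -9.99988629e-01])) [-4.94422724  0.80838592 -0.31034291] [ 0.11990565  0.94798751 -0.07218902]
```

View pics/c5.png

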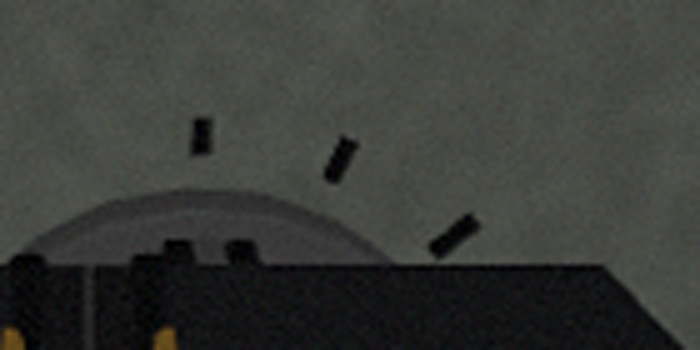

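Run:
```python
import numpy as np
ax=np.array([508.5,136.5])
def C(p):
    a=np.radians(78.7-p);u=np.array([np.cos(a),np.sin(a)]);n=np.array([-u[1],u[0]]);return ax+25*u+12.5*n
p=np.array([501.5,164.7]);
for f in range(4,93,4):
    d=np.round(C(f)-p,1);p=p+d;print(f,d.tolist(),p)
```

```text
4 [1.5, -0.8] [503.  163.9]
8 [2.0, 0.3] [505.  164.2]
12 [1.9, 0.2] [506.9 164.4]
16 [2.0, 0.0] [508.9 164.4]
20 [1.9, -0.0] [510.8 164.4]
24 [1.9, -0.3] [512.7 164.1]
28 [2.0, -0.3] [514.7 163.8]
32 [1.8, -0.5] [516.5 163.3]
36 [1.9, -0.7] [518.4 162.6]
40 [1.8, -0.7] [520.2 161.9]
44 [1.7, -0.9] [521.9 161. ]
48 [1.7, -1.0] [523.6 160. ]
52 [1.6, -1.1] [525.2 158.9]
56 [1.5, -1.2] [526.7 157.7]
60 [1.5, -1.3] [528.2 156.4]
64 [1.3, -1.5] [529.5 154.9]
68 [1.2, -1.5] [530.7 153.4]
72 [1.2, -1.6] [531.9 151.8]
76 [1.0, -1.6] [532.9 150.2]
80 [0.9, -1.8] [533.8 148.4]
84 [0.7, -1.8] [534.5 146.6]
88 [0.7, -1.8] [535.2 144.8]
92 [0.5, -1.9] [535.7 142.9]
```

Request:
move_arm(
  rows=[1.5,-0.8,0,0,0,-0.07,1,2,0.3,0,0,0,-0.07,1,1.9,0.2,0,0,0,-0.07,1,2,0,0,0,0,-0.07,1,1.9,0,0,0,0,-0.07,1,1.9,-0.3,0,0,0,-0.07,1,0,0,0,0,0,0,1],
)

```text
time: 7.85
position: [0.5108, 0.1655, 0.0823]
tool_rot: [0.89, 0.455, -0.001, -0.002]
ft_force: [-6.3, 5.3, 3.2]
grip_width: 0.0004
```

Run:
```python
from h import *
o,c=wrist('w6.png');print(o['position'],yang(o),o['ft_force'],o['moment'])
b=cv2.imread('pics/w6.png');cv2.imwrite('pics/c6.png',cv2.resize(b[180:250,300:440],None,fx=5,fy=5,interpolation=cv2.INTER_CUBIC))
```

```text
[0.51080732 0.16554317 0.08233836] (np.float64(-35.83239520990654), array([-0.00386791,  0.00185985, -0.99999079])) [-6.25036733  5.3450191   3.18110578] [ 0.7646418   1.03772346 -0.04742792]
```

View pics/c6.png

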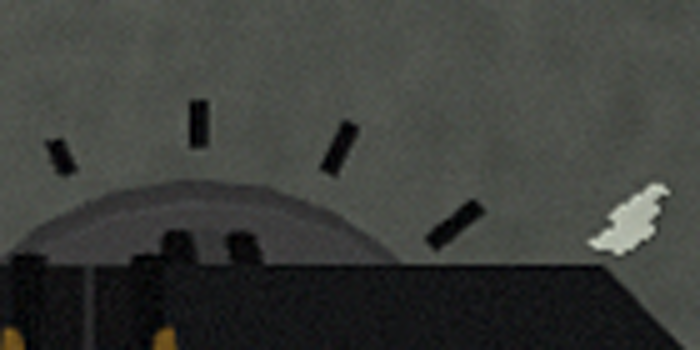

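Request:
move_arm(
  rows=[2,-0.3,0,0,0,-0.07,1,1.8,-0.5,0,0,0,-0.07,1,1.9,-0.7,0,0,0,-0.07,1,1.8,-0.7,0,0,0,-0.07,1,1.7,-0.9,0,0,0,-0.07,1,1.7,-1,0,0,0,-0.07,1,0,0,0,0,0,0,1],
)

```text
time: 8.6
position: [0.5231, 0.1619, 0.0826]
tool_rot: [0.966, 0.26, 0.0, -0.001]
ft_force: [-4.6, 5.2, 2.1]
grip_width: 0.0004
```

Run:
```python
from h import *
o,c=wrist('w7.png');print(o['position'],yang(o),o['ft_force'],o['moment'])
b=cv2.imread('pics/w7.png');cv2.imwrite('pics/c7.png',cv2.resize(b[180:250,300:440],None,fx=5,fy=5,interpolation=cv2.INTER_CUBIC))
```

```text
[0.52309208 0.16189894 0.08263951] (np.float64(-59.908470606912154), array([-6.84310499e-04,  2.67186705e-03, -9.99996196e-01])) [-4.57220837  5.15658219  2.1241025 ] [ 0.97203447  0.71336431 -0.04923849]
```

View pics/c7.png

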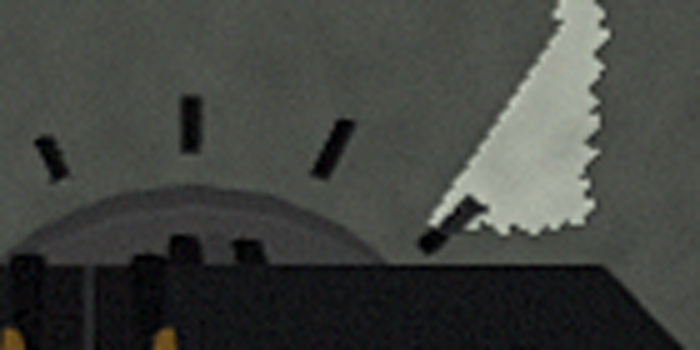

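Request:
move_arm(
  rows=[1.6,-1.1,0,0,0,-0.07,1,1.5,-1.2,0,0,0,-0.07,1,1.5,-1.3,0,0,0,-0.07,1,1.3,-1.5,0,0,0,-0.07,1,1.2,-1.5,0,0,0,-0.07,1,1.2,-1.6,0,0,0,-0.07,1,0,0,0,0,0,0,1],
)

```text
time: 9.35
position: [0.5333, 0.1537, 0.083]
tool_rot: [0.999, 0.053, 0.002, -0.001]
ft_force: [-2.5, 4.5, 2.0]
grip_width: 0.0004
```

Run:
```python
from h import *
o,c=wrist('w8.png');print(o['position'],yang(o),o['ft_force'],o['moment'])
b=cv2.imread('pics/w8.png');cv2.imwrite('pics/c8.png',cv2.resize(b[180:250,300:440],None,fx=5,fy=5,interpolation=cv2.INTER_CUBIC))
```

```text
[0.53334069 0.15369524 0.08297661] (np.float64(-83.97433248678688), array([ 0.00348842,  0.00285811, -0.99998983])) [-2.4560238   4.46961916  2.03504709] [ 0.90977622  0.3021217  -0.05663135]
```

View pics/c8.png

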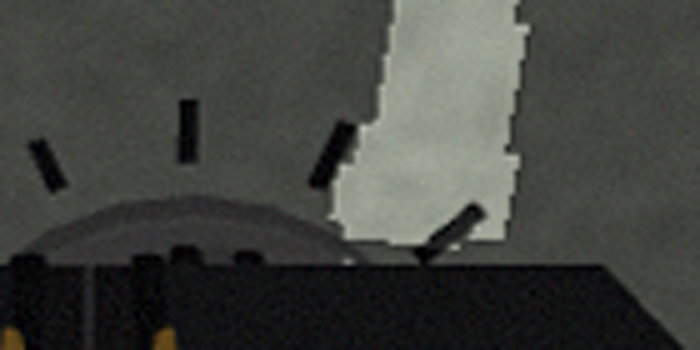

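Request:
move_arm(
  rows=[1,-1.6,0,0,0,-0.07,1,0.9,-1.8,0,0,0,-0.07,1,0.7,-1.8,0,0,0,-0.07,1,0.7,-1.8,0,0,0,-0.07,1,0.5,-1.9,0,0,0,-0.07,1,0,0,0,0,0,0,1],
)

```text
time: 10.0
position: [0.5382, 0.1443, 0.0831]
tool_rot: [0.992, -0.122, 0.003, -0.002]
ft_force: [-0.1, 4.4, 0.9]
grip_width: 0.0003
```

Run:
```python
from h import *
o,c=wrist('w9.png');print(o['position'],yang(o),o['ft_force'],o['moment'])
b=cv2.imread('pics/w9.png');cv2.imwrite('pics/c9.png',cv2.resize(b[180:250,300:440],None,fx=5,fy=5,interpolation=cv2.INTER_CUBIC))
```

```text
[0.53823813 0.1442725  0.08307169] (np.float64(-104.04702479299374), array([ 0.00564796,  0.00251449, -0.99998089])) [-0.08635751  4.35328866  0.8760594 ] [ 0.85203939  0.07412768 -0.07340106]
```

View pics/c9.png

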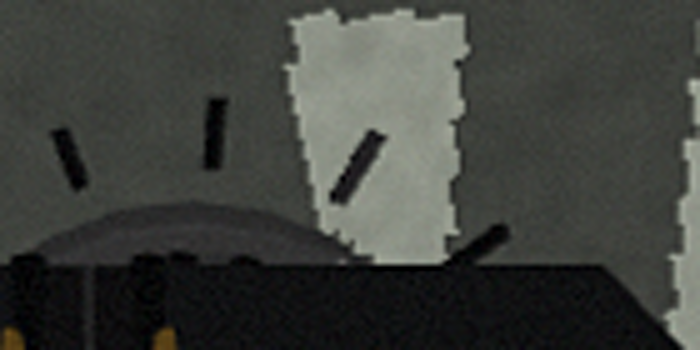

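Request:
move_arm(
  rows=[0.5,2,0,0,0,0,1,1,4,0,0,0,0,1,3,12,0,0,0,0,1,4,16,10,0,0,0,1,0,0,40,0,0,0,1,0,0,40,0,0,0,1,0,0,40,0,0,0,1,-20,10,40,0,0,0,1,-40,0,0,0,0,0,1,0,0,0,0,0,0,1],
)

```text
time: 11.05
position: [0.4786, 0.1879, 0.2533]
tool_rot: [0.993, -0.12, -0.002, 0.001]
ft_force: [0.5, 0.3, -0.7]
grip_width: 0.0005
```

Run:
```python
from h import *
o,c=wrist('w10.png');print(o['time'],o['position'],yang(o),o['ft_force'])
for th in ['dial_axis','fin_tip','fin_rear','fin_lead']:
    for d in robot.spot_point('wrist',th)[:1]: print(th,round(d['conf'],2),np.round(d['at'],1),np.round(world(c,*d['at']),3))
```

```text
11.05 [0.47856141 0.18790347 0.25325586] (np.float64(-103.74367364587717), array([-4.36041035e-03, -6.99715927e-04, -9.99990249e-01])) [ 0.51756344  0.27647117 -0.73623795]
dial_axis 0.64 [106.1 288. ] [0.405 0.511 0.052]
fin_tip 0.97 [357.9 123.7] [0.539 0.129 0.096]
fin_rear 0.98 [351.4 131.8] [0.532 0.136 0.085]
fin_lead 0.69 [362.7 131.6] [0.529 0.121 0.069]
```

View pics/w10.png

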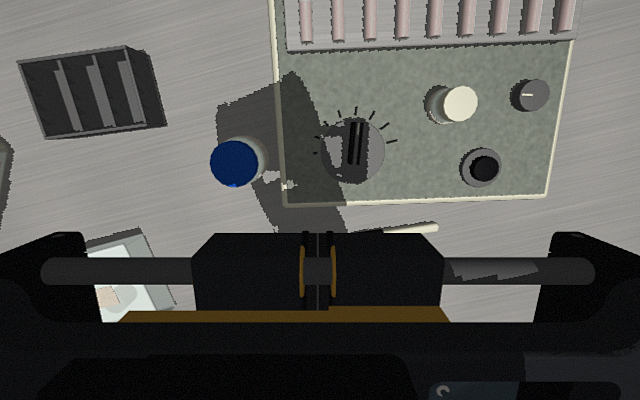

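Run:
```python
from h import *
o,c=wrist('w11.png')
b=cv2.imread('pics/w11.png');cv2.imwrite('pics/c11.png',cv2.resize(b[90:200,300:420],None,fx=5,fy=5,interpolation=cv2.INTER_CUBIC))
s=snap('side','s11.png');b=cv2.imread('pics/s11.png');cv2.imwrite('pics/d11.png',cv2.resize(b[170:320,220:420],None,fx=4,fy=4,interpolation=cv2.INTER_CUBIC))
t=snap('top','t11.png');b=cv2.imread('pics/t11.png');cv2.imwrite('pics/e11.png',cv2.resize(b[150:280,200:400],None,fx=4,fy=4,interpolation=cv2.INTER_CUBIC))
```

```text
(no output)
```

View pics/c11.png

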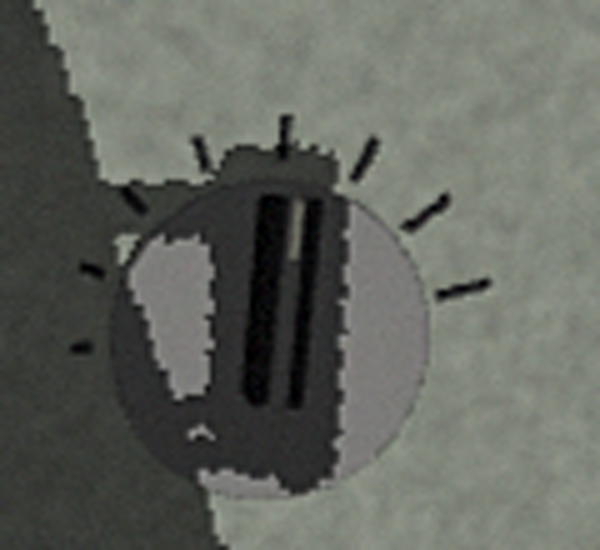

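View pics/d11.png

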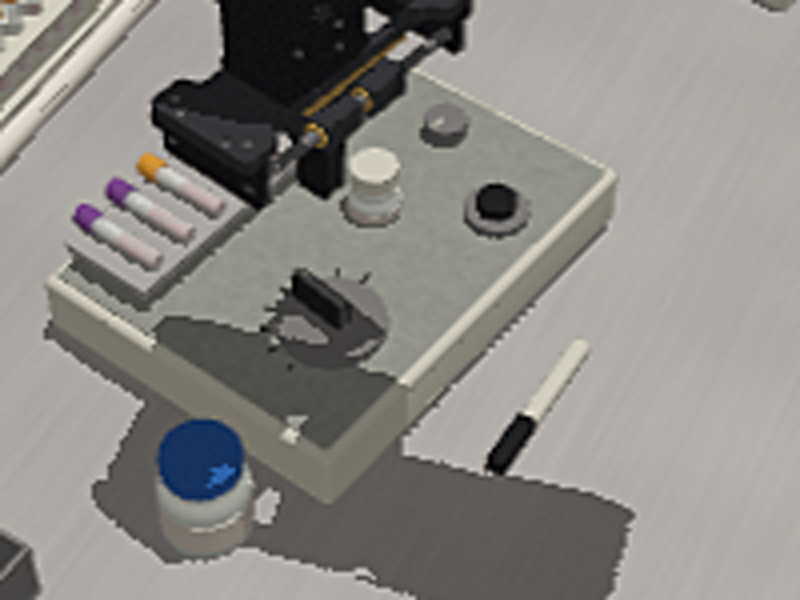

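Viewed from above, the fin (centre line near (280,290) in the crop) points at the fifth of the eight ticks, at (286,137). That is four clicks from the first tick, so the dial is set. The side view shows the cup, jar and marker where they were. Now the start key.

Run:
```python
from h import *
o,c=wrist('w12.png');print(o['position'])
print(robot.spot_point('wrist','start_top')[:1])
g=cv2.cvtColor(c['color'],cv2.COLOR_RGB2GRAY)[140:195,455:510]
m=(g<45).astype(np.uint8);n,l,s,ce=cv2.connectedComponentsWithStats(m)
for i in range(1,n):
    if s[i,4]>50: p=ce[i]+[455,140];print(s[i],p,world(c,*p,.078),world(c,*p))
```

```text
[0.48494988 0.18711298 0.25206115]
[{'at': [487.7, 175.4], 'conf': 0.71}]
[ 5 13 23 33 96] [466.0625     165.86458333] [0.46969476 0.01369461 0.078     ] [0.46729929 0.00924396 0.06844182]
[ 15  20  29  27 587] [484.14480409 173.68994889] [ 0.45547107 -0.00570983  0.078     ] [ 0.45534163 -0.00594106  0.07755823]
```

Request:
move_arm(
  rows=[-6,-39,-10,0,0,0,1,-7,-40,-10,0,0,0,1,-6,-39,-10,0,0,0,1,-7,-40,-20,0,0,0,1,-6,-39,-30,0,0,0,1,0,0,-30,0,0,0,1,0,0,0,0,0,0,1,0,0,0,0,0,0,1,0,0,0,0,0,0,1],
)

```text
time: 12.45
position: [0.4533, -0.0094, 0.1437]
tool_rot: [0.993, -0.12, 0.001, 0.0]
ft_force: [0.2, 1.2, -0.7]
grip_width: 0.0006
```

Run:
```python
from h import *
o,c=wrist('w13.png');print(o['time'],o['position'],o['ft_force'])
s=snap('side','s13.png');b=cv2.imread('pics/s13.png');cv2.imwrite('pics/d13.png',cv2.resize(b[170:290,280:400],None,fx=5,fy=5,interpolation=cv2.INTER_CUBIC))
```

```text
12.45 [ 0.45327851 -0.00942621  0.14365036] [ 0.21901525  1.16961088 -0.71588884]
```

View pics/d13.png

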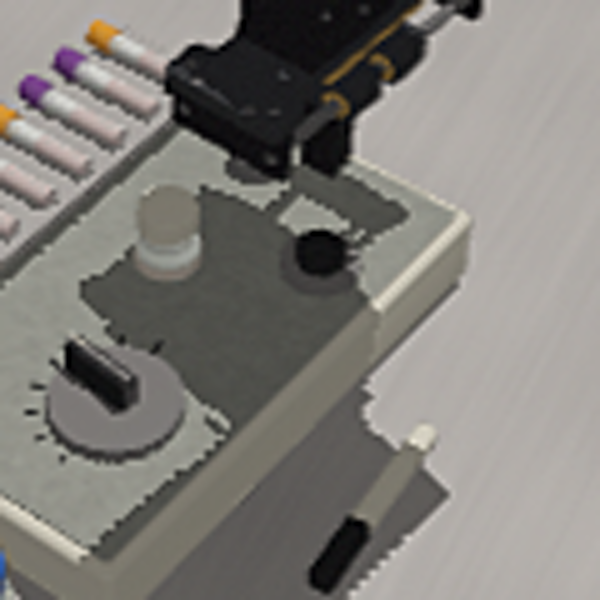

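View pics/w13.png

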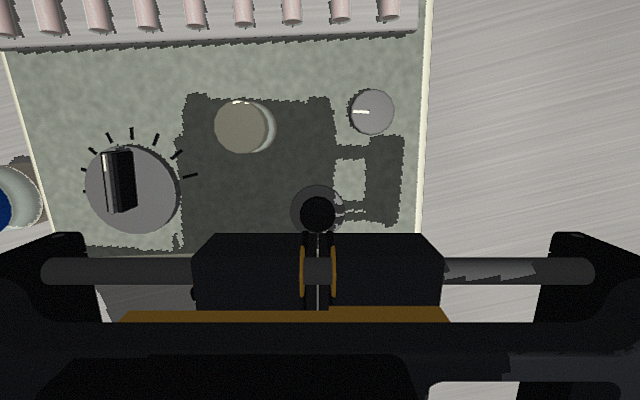

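Run:
```python
from h import *
o,c=wrist('w14.png');print(o['position'],world(c,318,215,.078),world(c,318,216))
s=robot.camera('side');print(world(s,344,219.9,.078),world(s,344,219.5))
```

```text
[ 0.45327772 -0.0092884   0.14387146] [ 0.45431539 -0.0100284   0.078     ] [ 0.45326323 -0.00977095  0.07726567]
[ 0.44936071 -0.00422548  0.078     ] [ 0.45066214 -0.00724896  0.0762542 ]
```

Request:
move_arm(
  rows=[0,-1,-30,0,0,0,1,0,0,-20,0,0,0,1,0,0,-10,0,0,0,1,0,0,0,0,0,0,1,0,0,0,0,0,0,1],
)

```text
time: 13.15
position: [0.4526, -0.0107, 0.083]
tool_rot: [0.993, -0.121, 0.0, 0.0]
ft_force: [1.5, -0.1, -0.5]
grip_width: 0.0005
```

Request:
move_arm(
  rows=[0,0,-3,0,0,0,1,0,0,-2,0,0,0,1,0,0,-2,0,0,0,1,0,0,-1,0,0,0,1,0,0,-1,0,0,0,1,0,0,0,0,0,0,1],
)

```text
time: 13.75
position: [0.4528, -0.011, 0.0738]
tool_rot: [0.993, -0.121, 0.001, 0.0]
ft_force: [1.4, 0.6, 6.0]
grip_width: 0.0006
```

Request:
move_arm(
  rows=[0,0,-1,0,0,0,1,0,0,-1,0,0,0,1,0,0,0,0,0,0,1],
)

```text
time: 14.05
position: [0.4528, -0.0109, 0.0723]
tool_rot: [0.993, -0.121, 0.001, 0.0]
ft_force: [0.2, 0.4, 10.2]
grip_width: 0.0003
```

Request:
move_arm(
  rows=[0,0,-1,0,0,0,1,0,0,-1,0,0,0,1,0,0,0,0,0,0,1],
)

```text
time: 14.35
position: [0.4528, -0.011, 0.072]
tool_rot: [0.993, -0.121, 0.001, 0.0]
ft_force: [-2.0, 1.5, 28.3]
grip_width: 0.0004
```

Key is bottomed: z 0.072 and the force rises steeply. Releasing it now.

Request:
move_arm(
  rows=[0,0,4,0,0,0,1,0,0,4,0,0,0,1,0,0,10,0,0,0,1,0,0,30,0,0,0,1,0,0,40,0,0,0,1,0,0,40,0,0,0,1,-30,0,10,0,0,0,1,-40,0,0,0,0,0,1,0,0,0,0,0,0,1,0,0,0,0,0,0,1,0,0,0,0,0,0,1],
)

```text
time: 15.45
position: [0.3829, -0.0111, 0.2076]
tool_rot: [0.993, -0.121, 0.0, 0.0]
ft_force: [-0.6, -0.2, 0.5]
grip_width: 0.0004
```

Run:
```python
from h import *
o,c=wrist('w15.png');print(o['time'],o['position'],o['ft_force'])
s=snap('side','s15.png');b=cv2.imread('pics/s15.png');cv2.imwrite('pics/d15.png',cv2.resize(b[170:320,220:420],None,fx=4,fy=4,interpolation=cv2.INTER_CUBIC))
print(world(s,344,219.5))
```

```text
15.45 [ 0.3828855  -0.01107109  0.2076035 ] [-0.57250291 -0.22397769  0.4840386 ]
[ 0.45130461 -0.00881953  0.07451825]
```

View pics/w15.png

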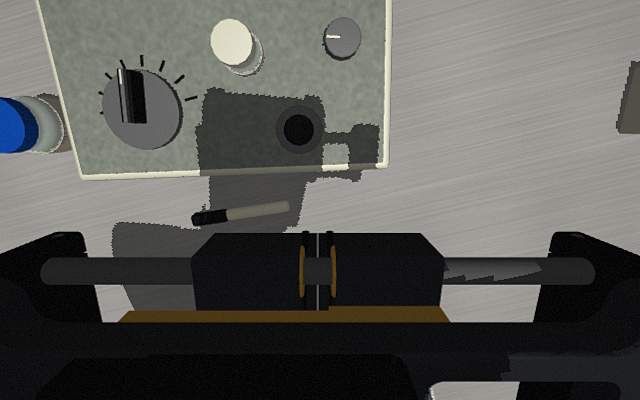

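View pics/d15.png

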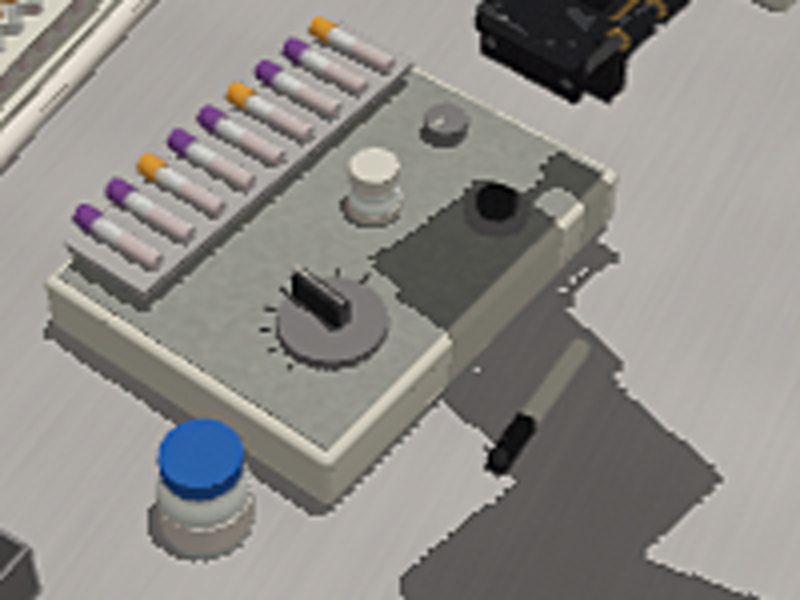

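Run:
```python
from h import *
o,c=wrist('w16.png')
print(np.median([world(c,u,v)[2] for u in range(292,306,2) for v in range(123,137,2)]), np.median([world(c,u,v)[2] for u in range(230,300,5) for v in range(95,105,2)]))
print(robot.hand_in())
```

```text
0.0778495841506428 0.059629000262598236
the job is handed in; nothing more can be done
None
```

The dial is set four clicks clockwise and the start key has been pressed and released. The job is handed in at about 15.5 s of the 42 s allowed.

- **Dial:** I pushed the fin's anticlockwise cheek with the shut fingertips, from the first tick to the fifth. With the tool lifted clear, the wrist and side pictures showed the fin resting on the fifth tick.
- **Start key:** I pressed only after the dial was set. The tip went down to 72 mm, where the force rose sharply to 28 N against the stop. The last depth check read the key top at 77.8 mm, so it is fully up again (78 mm when up).
- **Everything else:** In the last pictures the small dial's mark, cup, jar and marker look unmoved. The tool is clear of everything, about 0.2 m above the bench.

**Checks that disagreed:**
- The fingertips were about 18 mm thick, not the 30 mm I worked out from the gripper sizes, so contact with the fin came later than planned.
- At the end of the push the fin still resisted with about 4 N, though I had expected it to snap on by itself. It did settle at the fifth tick once released.
- A single-pixel side-camera reading put the key top at 74.5 mm after release (76.3 mm before). I trusted the wrist median of 77.8 mm.

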